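# Find the weighted lamp cap and present it to the inspection camera

### The arm

A 7-joint arm with a two-finger parallel gripper is mounted at the origin on the work surface; the furniture and walls round the work are solid. World frame = base frame: x ahead of the robot, y to its left, z up, the work surface at z = 0. Lengths are in m, angles in rad, forces in N, time in s.
With the tool pointing down it reaches from about 0.425 to 0.95 m from the base axis. Payload 4.7 kg.
Tool frame: the origin (TCP) lies on the centre line of the jaws, within the pads' length; the fingertips stand robot.nose_length ahead of it and the grasp point (between the pads) lies 8 mm behind it (robot.nose_length is the distance from the TCP to the fingertips, in m); z points along the fingers, y is the line along which they close (so a half turn about z gives the same grasp; the last joint's range is limited). The gripper opens to 85 mm and grips with 20 to 120 N. Pads are 22 mm wide; open, the fingers measure 114 mm over their backs; the gripper's body (76 mm by 85 mm) begins 54 mm behind the grasp point. The pads swing forward as they close: fully open they stand 13 mm farther back than shut.
Start: joints at [1.177, 0.469, -0.049, 1.532, 0.024, 1.141, -0.082], TCP at [0.241, -0.631, 0.242] pointing down, gripper open.
Joint ranges: [-2.59, 2.59], [-0.33, 1.99], [-1.39, 1.29], [0.1, 2.45], [-1.04, 4.18], [0.21, 1.99], [-2.66, 2.66]. Speed limits (rad/s): [2.57, 2.57, 3.14, 3.14, 3.14, 3.14, 3.14].

### API

Orientations are given as [roll, pitch, yaw] about the fixed x, y, z axes, in that order (R = Rz(yaw) Ry(pitch) Rx(roll)).
In Python, from plant import robot gives the robot as it stands. Calls block until the motion is done:
- robot.goto(position, orientation): joint-space move of the TCP to a pose.
- robot.move_straight(position, vel=0.15, attitude=None, contact_N=None): straight line of the TCP; attitude=None keeps the orientation; vel is the mean speed in m/s. With contact_N (N) it stops when the force on the tool has changed by that much, and returns True; else False.
- robot.move_joints(angles): joint-space move.
- robot.grip(opening, strength=None): opening from 0.0 (shut) to 1.0 (fully open); strength is the grip in N (None keeps the last); returns when the fingers have stopped.
- robot.sleep(seconds).
- robot.inverse_kinematics(position, orientation): joint angles nearest the present ones, or None.
- robot.sense(): the state.
- robot.grab_frame(name): name is "scene" or "top" or "wrist"; returns a dict with "image" (480x640x3 uint8, red, green, blue), "range_z" (480x640 float32, m along the optical axis (not along the pixel's ray), 0 where there is no reading), "fx", "fy", "cx", "cy" (pixels), "R" (3x3) and "t" (3): a world point X has camera coordinates R X + t. Camera axes: x right, y down, z forward; pixel columns grow to the right and rows downward; lengths in m; the calibration is good to about 2 mm. A picture is of the moment at which its call begins.
A pose or a line that the arm cannot do raises robot.IKError and nothing moves.
- robot.close_job(): hands the job in; it is judged then, once.
The state is a dict: "t": time; "joint_pos": joint angles; "joint_velocities": joint speeds; "effort": joint torques, N m; "tcp_pos": TCP position; "tcp_rot": TCP orientation; "wrist_force": force on the tool from outside, world axes, zero at the start; "torque": the same for the moment, N m; "opening": opening from 0.0 (shut) to 1.0 (fully open); "gripper_force": force on a finger pad.
Only numpy, scipy, OpenCV 4.12 (cv2) and the standard library are available. Lean on these libraries where they do the work, as an engineer would, in place of code of your own. Each camera call takes 0.05 s, during which the arm holds its last target. There are 200 camera calls.

### The job

The two white lamp caps on the shallow tray look alike, but only one has its steel slug inside: lift one at a time a few centimetres clear of the tray to feel its weight and set it back down upright on the tray, without dropping it, until you have felt both and the lighter one stands there. Then hold the heavier one upright over the middle of the round inspection plate, its mid-height level with the lens of the small camera and touching nothing but the gripper, and finish there, still holding it. Do not tip either cap over or push the glue bottle, spring clamp, wrench or circuit board about.

Things in the scene. Friction and masses are not known exactly. Their poses are not given: they have to be found in the camera images.
- cap_p_mid (a point): centre (half-way up, 39.5 mm above the underside) of one of two upright white lamp caps that look exactly alike, 66 x 66 mm, 79 mm tall; z is up. Which is the heavier cannot be seen. One weighs 0.12 to 0.18 kg, the other, with a steel slug inside, 0.38 to 0.52 kg
- cap_q_mid (a point): the other cap: centre (half-way up, 39.5 mm above the underside) of one of two upright white lamp caps that look exactly alike, 66 x 66 mm, 79 mm tall; z is up. Which is the heavier cannot be seen. One weighs 0.12 to 0.18 kg, the other, with a steel slug inside, 0.38 to 0.52 kg
- cap_p: the cap of cap_p_mid; origin at the centre of its underside, z up. Foot 30 x 30 mm, 12 mm high; on it a plate 66 x 66 mm from 12 to 18 mm above the underside; on that a slotted upright, 8 mm thick along the cap's x, 16 mm wide along its y, from 18 to 79 mm above the underside: the place to grip, across the 8 mm
- cap_q: the cap of cap_q_mid; origin at the centre of its underside, z up. Foot 30 x 30 mm, 12 mm high; on it a plate 66 x 66 mm from 12 to 18 mm above the underside; on that a slotted upright, 8 mm thick along the cap's x, 16 mm wide along its y, from 18 to 79 mm above the underside: the place to grip, across the 8 mm
- tray: shallow grey plastic tray fixed to the table, 120 mm (its x) by 250 mm (its y), 12 mm high, rims 4 mm thick, inner floor 4 mm above the table; both caps start on it, about 130 mm apart along its y. Origin: centre of its underside
- station: inspection station fixed to the table: dark round plate 120 mm across, 10 mm high, and on its +x side a post with a small black camera whose lens looks back (-x) over the plate. The lens front is 123 mm from the plate's centre; the camera is 44 mm wide, its top 162 mm above the table. Origin: centre of the plate's underside; x points to the camera, z up
- station_view (a point): point over the middle of the round plate at the height of the camera's lens, 140 mm above the table (130 mm above the plate): the middle of the heavier cap belongs here at the end
- glue_bottle: small white glue bottle with a blue cap, 22 x 34 x 72 mm, loose, origin at the centre of its underside; bystander
- spring_clamp: small black spring clamp, 34 x 71 x 14 mm, loose, lying; origin at the centre of its underside; bystander
- wrench: steel open-end wrench, 26 x 184 x 4 mm, loose, lying; origin at the centre of its underside; bystander
- board: green circuit board, 101 x 70 x 35 mm, loose; origin at the centre of its underside; bystander
Mind the look-alikes: they are no part of the job. Leave any red or turquoise look-alike of the cap_p alone. Leave any orange look-alike of the cap_q alone.

How it is judged:
On the way, in this order (a step that is already met when the one before it is completed fails the run):
1. the lighter cap has been lifted at least 2 cm clear of the tray in the gripper, for 0.3 s (((z of cap_p_mid in the frame of tray above 0.0635 m and contact force between cap_p and the fingers above 0.5 N and contact force between cap_p and tray below 0.05 N and contact force between cap_q and anything else above 2.7 N) or (z of cap_q_mid in the frame of tray above 0.0635 m and contact force between cap_q and the fingers above 0.5 N and contact force between cap_q and tray below 0.05 N and contact force between cap_p and anything else above 2.7 N))), for 0.3 s.
2. the lighter cap stands upright on the tray again, let go (((x of cap_p_mid in the frame of tray between -0.058 and 0.058 m and y of cap_p_mid in the frame of tray between -0.123 and 0.123 m and z of cap_p_mid in the frame of tray below 0.049 m and angle between cap_p_mid's own z axis and vertical below 0.12 rad and contact force between cap_p and the fingers below 0.1 N and linear speed of cap_p below 0.03 m/s and contact force between cap_p and tray between 0.5 and 2.7 N) or (x of cap_q_mid in the frame of tray between -0.058 and 0.058 m and y of cap_q_mid in the frame of tray between -0.123 and 0.123 m and z of cap_q_mid in the frame of tray below 0.049 m and angle between cap_q_mid's own z axis and vertical below 0.12 rad and contact force between cap_q and the fingers below 0.1 N and linear speed of cap_q below 0.03 m/s and contact force between cap_q and tray between 0.5 and 2.7 N))), for 0.2 s.
At the end, for the whole second after the job is handed in: the heavier cap is held still by the fingers, its middle within 30 mm sideways and 25 mm in height of the point at lens height over the plate's middle, upright within 0.2 rad, touching neither station nor tray; the lighter cap stands on the tray, upright within 0.12 rad, let go, at rest (((x of cap_q_mid in the frame of tray between -0.058 and 0.058 m and y of cap_q_mid in the frame of tray between -0.123 and 0.123 m and z of cap_q_mid in the frame of tray below 0.049 m and angle between cap_q_mid's own z axis and vertical below 0.12 rad and contact force between cap_q and the fingers below 0.1 N and linear speed of each of cap_q, cap_p below 0.03 m/s and contact force between cap_q and tray between 0.5 and 2.7 N and contact force between cap_p and the fingers above 1 N and horizontal distance between cap_p_mid and station_view below 0.03 m and z of cap_p_mid in the frame of station_view between -0.025 and 0.025 m and angle between cap_p_mid's own z axis and vertical below 0.2 rad and contact force between cap_p and station below 0.05 N and contact force between cap_p and tray below 0.05 N) or (x of cap_p_mid in the frame of tray between -0.058 and 0.058 m and y of cap_p_mid in the frame of tray between -0.123 and 0.123 m and z of cap_p_mid in the frame of tray below 0.049 m and angle between cap_p_mid's own z axis and vertical below 0.12 rad and contact force between cap_p and the fingers below 0.1 N and linear speed of each of cap_p, cap_q below 0.03 m/s and contact force between cap_p and tray between 0.5 and 2.7 N and contact force between cap_q and the fingers above 1 N and horizontal distance between cap_q_mid and station_view below 0.03 m and z of cap_q_mid in the frame of station_view between -0.025 and 0.025 m and angle between cap_q_mid's own z axis and vertical below 0.2 rad and contact force between cap_q and station below 0.05 N and contact force between cap_q and tray below 0.05 N))); the arm keeps its last pose, push and grip.
It fails at once if a cap is tipped over (more than 0.7 rad) (angle between any of cap_p_mid, cap_q_mid's own z axis and vertical above 0.7 rad).
It fails at once if a cap is dropped (falls more than about 2 cm) ((linear speed of cap_p above 0.6 m/s and contact force between cap_p and the fingers below 0.05 N) or (linear speed of cap_q above 0.6 m/s and contact force between cap_q and the fingers below 0.05 N)).
It fails at once if the glue bottle, spring clamp, wrench or circuit board is moved more than 3 cm (distance of any of glue_bottle, spring_clamp, wrench, board from where it was at the start of the episode above 0.03 m).
It also fails if it takes over 54 s, if anything falls off the work surface, if the arm or the gripper's body presses on something with over 40 N, if the wrist force passes 120 N, or if a joint passes its speed limit or range.

## Working session

There is one attempt and no reset: what is moved stays moved. The work goes in short steps, each a Python script; the robot and the scene stay as the last script left them, time stands still between calls to the robot, and variables do not carry over. Pictures are saved under pics/ and viewed, at most 10 in all, crops included, and the job is handed in when it is done.

```bash
mkdir -p pics; ls; python3 - <<'E'
from plant import robot
import cv2,numpy as np,pickle
d={}
for n in("scene","top"):
    f=robot.grab_frame(n); d[n]=f
    cv2.imwrite(f"pics/{n}0.png",f["image"][:,:,::-1])
    print(n,f["fx"],f["cx"],f["cy"],-f["R"].T@f["t"],f["R"].round(2).tolist())
pickle.dump(d,open("f0.pkl","wb"))
s=robot.sense();print(robot.nose_length,s)
E
```

```text
pics
scene 519.7745904297772 323.4024951367211 239.02318384875738 [-0.41158724 -0.40441137  0.60683977] [[0.47, -0.88, 0.02], [-0.39, -0.22, -0.89], [0.79, 0.42, -0.45]]
top 614.4825814336216 319.6051907859611 241.16522866685435 [0.20982955 0.06899165 1.63979409] [[-0.01, -1.0, 0.0], [-0.98, 0.01, -0.18], [0.18, -0.01, -0.98]]
0.011 {'t': 0.1, 'joint_pos': array([ 1.17711932,  0.46936004, -0.04859749,  1.53356385,  0.02410585,
        1.14101354, -0.08229971]), 'joint_velocities': array([-5.23571315e-05, -3.18313870e-04, -1.73135561e-03, -3.35648262e-03,
        1.52507749e-03, -5.89512891e-04, -4.82200039e-05]), 'effort': array([ 9.63101520e-04, -5.11514568e+01, -4.68046730e-02, -2.38389945e+01,
        1.08578894e-02,  4.38164294e-03, -4.84864543e-06]), 'tcp_pos': array([ 0.24063358, -0.63011073,  0.24137136]), 'tcp_rot': array([-3.13983491e+00,  6.57193088e-05,  3.64810840e-01]), 'wrist_force': array([-0.47927325,  0.03874389, -0.1601693 ]), 'torque': array([ 0.00746863, -0.01111274, -0.03751116]), 'gripper_force': 0.0, 'opening': 0.9995117273785107}
```

View pics/scene0.png

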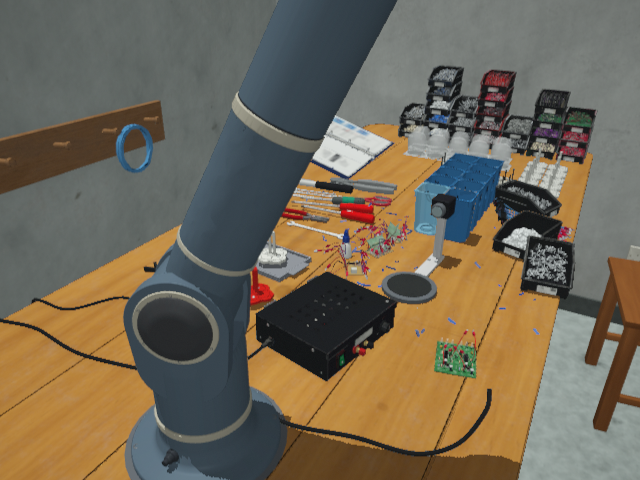

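View pics/top0.png

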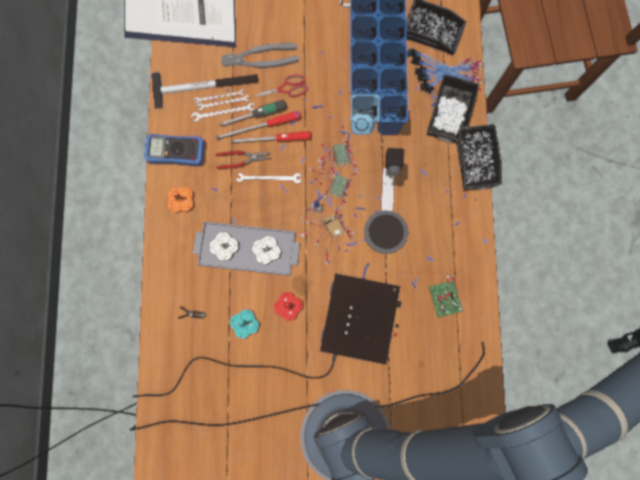

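The top view shows the grey tray at (248,248) with two white caps at (223,246) and (266,249). The plate is at (386,232) and its camera at (395,165). The look-alikes are orange (180,200), turquoise (244,323) and red (289,305). The two white caps on the tray fit the description. The wrench is at (268,178), the clamp at (192,313) and the board at (446,298).

```bash
cat > h.py <<'E'
import numpy as np,cv2,pickle
def ray(f,u,v,z):
    R,t=f["R"],f["t"];c=-R.T@t
    d=R.T@np.array([(u-f["cx"])/f["fx"],(v-f["cy"])/f["fy"],1.])
    return c+d*(z-c[2])/d[2]
def pt(f,u,v):
    r=f["range_z"][int(v),int(u)]
    return f["R"].T@(r*np.array([(u-f["cx"])/f["fx"],(v-f["cy"])/f["fy"],1.])-f["t"])
def cloud(f):
    v,u=np.mgrid[:480,:640];r=f["range_z"]
    return np.stack([(u-f["cx"])/f["fx"]*r,(v-f["cy"])/f["fy"]*r,r],-1)@f["R"]-f["R"].T@f["t"]
E
python3 - <<'E'
from h import *
f=pickle.load(open("f0.pkl","rb"))["top"]
im=f["image"];hsv=cv2.cvtColor(im,cv2.COLOR_RGB2HSV);X=cloud(f)
m=((hsv[...,1]<40)&(hsv[...,2]>185)).astype(np.uint8);m[:215]=0;m[285:]=0;m[:,:190]=0;m[:,310:]=0
n,l,s,c=cv2.connectedComponentsWithStats(m)
for i in range(1,n):
    if s[i,4]>60:
        print(s[i],c[i],ray(f,*c[i],.022).round(4), "top z",np.percentile(X[l==i][:,2],[5,50,95]).round(3))
# tray corners
g=((hsv[...,1]<70)&(hsv[...,2]>90)).astype(np.uint8);g[:215]=0;g[285:]=0;g[:,:190]=0;g[:,310:]=0
r=cv2.minAreaRect(cv2.findNonZero(g));print(r);print([ray(f,*p,.012).round(3) for p in cv2.boxPoints(r)])
# plate: dark disc 
d=((hsv[...,2]<110)).astype(np.uint8);d[:200]=0;d[262:]=0;d[:,:355]=0;d[:,415:]=0
n,l,s,c=cv2.connectedComponentsWithStats(d);i=1+np.argmax(s[1:,4]);p=ray(f,*c[i],.01);print("plate",s[i],c[i],p,"z",np.median(X[l==i][:,2]))
q=ray(f,395,153,.162);print("cam",q,pt(f,395,160))
for nm,u,v in(("box",360,310),("glue?",318,203),("brown",334,227),("red",289,305)):print(nm,pt(f,u,v).round(3))
mask=(X[...,2]>.05)&(X[...,0]>.3)&(X[...,0]<.75)
cv2.imwrite("pics/top_crop.png",cv2.resize(im[150:350,150:480,::-1],None,fx=2.4,fy=2.4,interpolation=cv2.INTER_CUBIC))
E
```

```text
[209 232  29  28 515] [222.7223301  245.68737864] [0.4959 0.3191 0.022 ] top z [0.006 0.022 0.029]
[252 236  28  28 530] [265.47169811 249.45283019] [0.4843 0.2049 0.022 ] top z [0.005 0.021 0.029]
((247.71951293945312, 245.02438354492188), (107.67073822021484, 50.46720886230469), 6.340191841125488)
[array([0.449, 0.403, 0.012]), array([0.586, 0.392, 0.012]), array([0.549, 0.102, 0.012]), array([0.413, 0.118, 0.012])]
plate [ 367  213   39   39 1170] [386.11282051 231.22991453] [ 0.53224031 -0.12020645  0.01      ] z 0.009968112222831338
cam [ 0.70213248 -0.13138157  0.162     ] [ 0.68329139 -0.13051439  0.1636709 ]
box [ 0.317 -0.04   0.066]
glue? [0.602 0.063 0.056]
brown [0.546 0.02  0.007]
red [0.332 0.141 0.069]
```

View pics/top_crop.png

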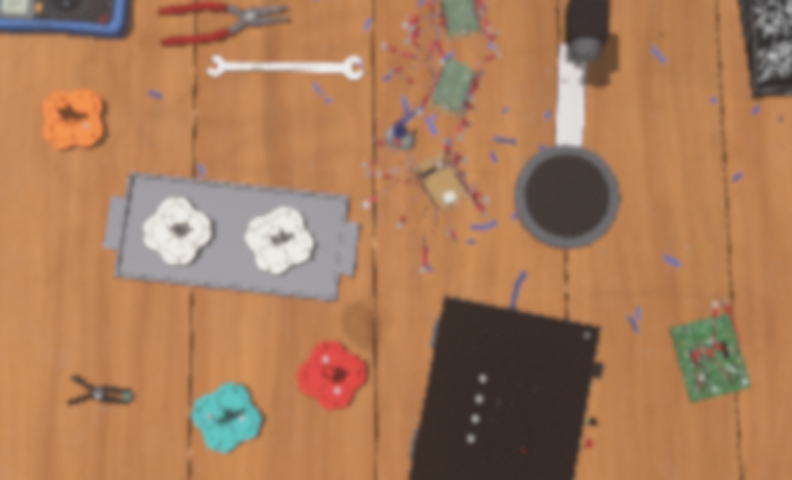

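The crop confirms that the white pair on the grey tray are the caps, at crop (177,230) and (280,240). The dark slotted uprights on them are too blurred to orient. The small blue-capped glue bottle is at crop (400,130), and red, turquoise and orange are look-alikes to leave. Next I go above the tray and look with the wrist camera.

```bash
python3 - <<'E'
from plant import robot
from h import *
robot.move_straight([0.2406,-0.6301,0.33],vel=.2)
robot.goto([0.46,0.262,0.33],[np.pi,0,0.0])
f=robot.grab_frame("wrist");pickle.dump(f,open("f1.pkl","wb"))
cv2.imwrite("pics/w1.png",f["image"][:,:,::-1])
s=robot.sense();print(s["t"],s["tcp_pos"],s["tcp_rot"],s["joint_pos"].round(2),s["wrist_force"])
print(-f["R"].T@f["t"],f["R"].round(2).tolist())
E
```

```text
3.95 [0.46048577 0.26142015 0.32983665] [ 3.14141455e+00  1.81377322e-04 -1.34399772e-03] [ 0.4   0.45 -1.34  1.71  0.45  1.35 -2.6 ] [-0.73992048 -0.4133552  -0.30888456]
[0.53870036 0.26167952 0.46200004] [[-0.0, -1.0, 0.0], [-0.95, 0.0, 0.3], [-0.3, 0.0, -0.95]]
```

View pics/w1.png

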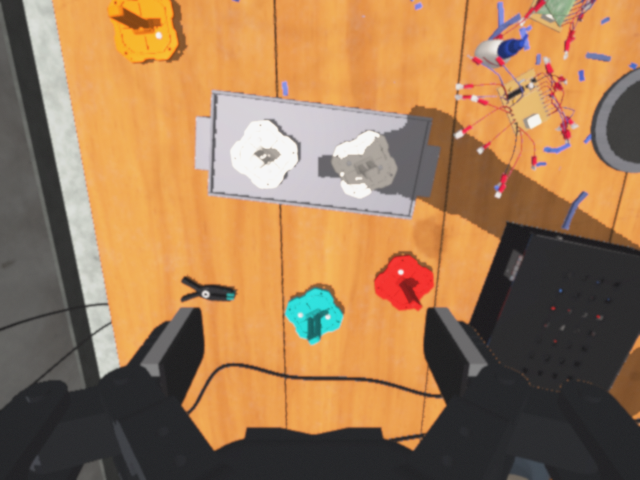

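The wrist view shows the tray with caps at (264,154) and (365,163, half in the arm's shadow). The uprights are short dark/white bars at about those pixels. I'll read them from the depth points above the plates.

```bash
python3 - <<'E'
from plant import robot
from h import *
f=pickle.load(open("f1.pkl","rb"));X=cloud(f)
v,u=np.mgrid[:480,:640]
for nm,a,b in(("L",(225,305),(110,195)),("R",(325,405),(120,205))):
    m=(u>a[0])&(u<a[1])&(v>b[0])&(v<b[1])&(f["range_z"]>0)
    for lo,hi in((.015,.028),(.045,.1),(.072,.1)):
        k=m&(X[...,2]>lo)&(X[...,2]<hi)
        P=X[k]; 
        if len(P)<5: print(nm,lo,len(P));continue
        w,e=np.linalg.eigh(np.cov(P[:,:2].T));(cx,cy),wh,an=cv2.minAreaRect(P[:,:2].astype(np.float32)*1000)
        print(nm,lo,len(P),P.mean(0).round(4),"sd",np.sqrt(w).round(4),"long dir deg",np.degrees(np.arctan2(e[1,1],e[0,1])).round(1),"rect",np.round([cx,cy,*wh,an],1),"zmax",P[:,2].max().round(3))
im=f["image"][100:210,190:450,::-1]
cv2.imwrite("pics/w1c.png",cv2.resize(im,None,fx=3,fy=3,interpolation=cv2.INTER_CUBIC))
for y in(0,np.pi/2,-np.pi/2,np.pi,.5,-.5,1,-1,):
    for seed in(1,):
        q=robot.inverse_kinematics([.49,.26,.2],[np.pi,0,y]);print(round(y,2),None if q is None else np.round(q,2))
E
```

```text
L 0.015 2844 [0.4975 0.3172 0.0232] sd [0.0185 0.0186] long dir deg -174.7 rect [496.3 317.9  66.2  66.4  50. ] zmax 0.028
L 0.045 196 [0.497  0.3168 0.0755] sd [0.0024 0.0047] long dir deg 48.0 rect [496.3 317.7  15.9   7.8  49.9] zmax 0.085
L 0.072 144 [0.4965 0.3173 0.0814] sd [0.0024 0.0044] long dir deg 48.9 rect [496.3 317.8  15.4   7.7  51. ] zmax 0.085
R 0.015 2758 [0.4864 0.2046 0.0232] sd [0.0185 0.0186] long dir deg 147.5 rect [485.1 204.1  65.9  66.4  26.2] zmax 0.028
R 0.045 203 [0.4858 0.205  0.0747] sd [0.0024 0.0047] long dir deg 118.0 rect [484.9 204.1   8.   15.7  26.4] zmax 0.084
R 0.072 143 [0.4854 0.2044 0.0813] sd [0.0024 0.0044] long dir deg 116.4 rect [484.9 203.9   7.8  15.4  27.2] zmax 0.084
0 [ 0.25  0.56 -1.13  1.83  0.57  1.12 -2.65]
1.57 [ 0.35  0.73 -1.37  1.82  0.76  1.25 -1.24]
-1.57 [ 0.28  0.59 -1.17  1.83  0.6   1.14  2.04]
3.14 [ 0.36  0.74 -1.38  1.82  0.76  1.26  0.32]
0.5 [ 0.33  0.68 -1.31  1.82  0.71  1.21 -2.27]
-0.5 [-0.52  0.32 -0.05  1.87  0.02  0.96 -2.65]
1 [ 0.34  0.7  -1.33  1.82  0.72  1.23 -1.78]
-1 [-1.37  0.52  1.12  1.91 -0.54  1.05 -2.59]
```

View pics/w1c.png

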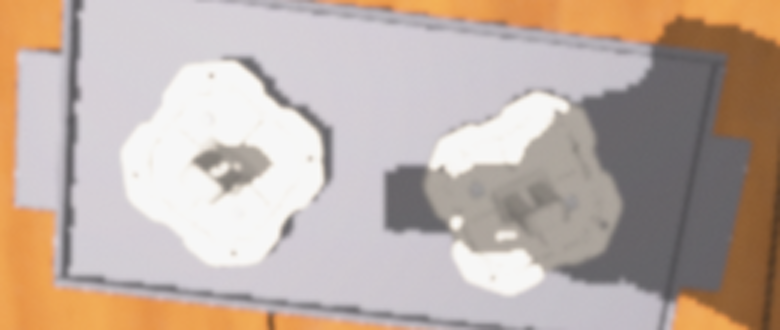

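Depth fits the sheet: plates 66 mm, uprights 8 × 16 mm, tops at about 0.083 m. L is at (0.496, 0.318) with its long side at 50°, R at (0.485, 0.204) with its long side at 116.5°. I'll weigh R first.

```bash
cat > g.py <<'E'
from plant import robot
from h import *
C={"L":(np.array([.4963,.3178]),np.radians(50)),"R":(np.array([.4849,.2040]),np.radians(116.5))}
Z=.048
def st(tag):
    s=robot.sense();print(tag,"t",round(s["t"],2),"tcp",s["tcp_pos"].round(4),"F",s["wrist_force"].round(2),"T",s["torque"].round(3),"op",round(s["opening"],3),"gf",round(s["gripper_force"],1));return s
def pick(n,lift=.115):
    c,y=C[n];robot.goto([*c,.13],[np.pi,0,y]);robot.grip(.5,40)
    if robot.move_straight([*c,Z],vel=.08,contact_N=6): st("CONTACT");raise SystemExit
    st("down");robot.grip(0.,40);st("gripped")
    robot.move_straight([*c,lift],vel=.06);robot.sleep(.5);return st("lifted "+n)
def place(n):
    c,y=C[n];robot.move_straight([*c,Z+.006],vel=.08)
    robot.move_straight([*c,Z],vel=.02,contact_N=2);st("set")
    robot.grip(.5);p=robot.sense()["tcp_pos"];robot.sleep(.2)
    robot.move_straight([*p[:2],.13],vel=.12);return st("clear")
E
python3 - <<'E'
from g import *
robot.move_joints([-.42,.25,0,1.85,0,1.04,-.2]);st("seed")
c,y=C["R"];print(np.round(robot.inverse_kinematics([*c,.13],[np.pi,0,y]),2))
robot.goto([*c,.13],[np.pi,0,y]);robot.sleep(.3);st("empty")
pick("R")
f=robot.grab_frame("scene");cv2.imwrite("pics/s2.png",f["image"][:,:,::-1])
E
```

```text
seed t 6.01 tcp [0.5106 0.1822 0.2439] F [-0.34 -0.03 -0.19] T [-0.006  0.015 -0.034] op 1.002 gf 0.0
[-0.43  0.36 -0.05  2.    0.03  0.78 -0.04]
empty t 6.86 tcp [0.4861 0.2041 0.1314] F [ 0.78 -0.03  0.01] T [ 0.007 -0.009  0.046] op 1.0 gf 0.0
down t 8.78 tcp [0.4853 0.2042 0.0485] F [ 0.29  0.03 -0.62] T [ 0.022  0.007 -0.021] op 0.5 gf 0.0
gripped t 9.18 tcp [0.485  0.204  0.0484] F [ 0.43 -1.01  3.29] T [-0.079  0.101 -0.011] op 0.086 gf 41.8
lifted R t 10.94 tcp [0.4849 0.204  0.115 ] F [-0.11  0.95 -3.55] T [0.002 0.016 0.022] op 0.085 gf 40.8
```

```bash
python3 - <<'E'
from g import *
a=[]
for i in range(8): robot.sleep(.05);a.append(robot.sense()["wrist_force"])
print(np.mean(a,0),np.std(a,0))
place("R")
a=[]
for i in range(8): robot.sleep(.05);a.append(robot.sense()["wrist_force"])
print("empty",np.mean(a,0),np.std(a,0))
pick("L")
a=[]
for i in range(8): robot.sleep(.05);a.append(robot.sense()["wrist_force"])
print(np.mean(a,0),np.std(a,0))
E
```

```text
[ 0.04760426 -0.38500201 -4.41780413] [0.36664664 0.39147538 0.45451019]
set t 12.65 tcp [0.4852 0.2041 0.0484] F [-1.16 -0.69  6.24] T [-0.069 -0.018 -0.012] op 0.087 gf 42.3
clear t 14.12 tcp [0.4831 0.2031 0.1294] F [ 0.39  0.53 -0.28] T [ 0.02  -0.036  0.057] op 0.501 gf 0.0
empty [ 0.10832338 -0.11991815  0.04416154] [0.23153479 0.56561574 0.37466785]
down t 17.02 tcp [0.4967 0.318  0.0485] F [-0.61  0.25  0.06] T [-0.046 -0.026 -0.001] op 0.501 gf 0.0
gripped t 17.42 tcp [0.4966 0.318  0.0485] F [-0.12  0.07  2.65] T [-0.003  0.085  0.016] op 0.086 gf 39.3
lifted L t 19.18 tcp [0.4963 0.3178 0.115 ] F [-1.04  0.25 -1.38] T [-0.033  0.037  0.   ] op 0.084 gf 39.0
[-0.20197216 -0.24426192 -1.64100701] [0.67499805 0.26015327 0.39763284]
```

R weighs about 4.4 N (heavy) and L about 1.6 N (light). I'll set L back and check both caps from the wrist camera before regrasping R.

```bash
python3 - <<'E'
from g import *
place("L")
robot.goto([.44,.20,.28],[np.pi,0,C["R"][1]-1.2]);robot.sleep(.3)
f=robot.grab_frame("wrist");X=cloud(f);cv2.imwrite("pics/w3.png",f["image"][:,:,::-1])
for n,(c,y) in C.items():
    near=np.hypot(X[...,0]-c[0],X[...,1]-c[1])<.05
    for lo,hi in((.017,.03),(.07,.1)):
        P=X[near&(X[...,2]>lo)&(X[...,2]<hi)]
        if len(P)<5: print(n,lo,len(P));continue
        r=cv2.minAreaRect(P[:,:2].astype(np.float32)*1000)
        print(n,lo,len(P),np.round([*r[0],*r[1],r[2]],1),"z med/max",np.median(P[:,2]).round(4),P[:,2].max().round(4))
st("look")
E
```

```text
set t 20.84 tcp [0.4966 0.318  0.0485] F [-0.87 -0.14  6.23] T [-0.028  0.096 -0.017] op 0.083 gf 39.7
clear t 22.32 tcp [0.495  0.3171 0.1294] F [-0.99 -0.28  0.45] T [ 0.015  0.012 -0.004] op 0.503 gf 0.0
L 0.017 4531 [496.5 318.   66.6  66.4  49.9] z med/max 0.0232 0.0299
L 0.07 234 [496.3 317.8  15.6   7.7  49.9] z med/max 0.0824 0.0852
R 0.017 3624 [485.5 204.2  66.3  66.2  26.5] z med/max 0.0232 0.0299
R 0.07 179 [485.4 204.3   7.8  15.3  26.3] z med/max 0.0823 0.085
look t 23.48 tcp [0.44   0.2004 0.2792] F [ 0.81  0.96 -0.47] T [-0.016 -0.021 -0.021] op 0.5 gf 0.0
```

View pics/w3.png

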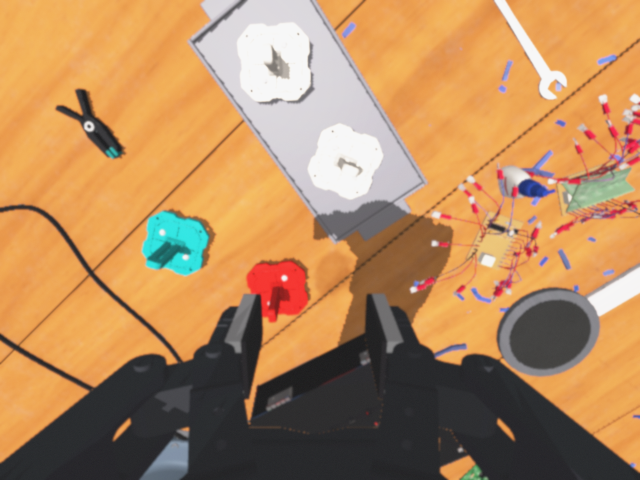

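The picture shows both caps upright on the tray, light L at (274,62) and heavy R at (345,162). The plate at (548,330) is clear, and the bystanders haven't moved. Next I take R to the station.

```bash
python3 - <<'E'
from g import *
C["R"]=(np.array([.4852,.2041]),C["R"][1])
pick("R",.175)
y=C["R"][1]
robot.move_straight([.532,-.120,.175],vel=.12)
robot.move_straight([.532,-.120,.145],vel=.06);robot.sleep(.5)
s=st("hold");print(s["joint_pos"].round(2),s["joint_velocities"].round(4))
f=robot.grab_frame("top");X=cloud(f)
a=robot.grab_frame("scene");cv2.imwrite("pics/s4.png",a["image"][:,:,::-1])
near=np.hypot(X[...,0]-.532,X[...,1]+.12)<.08
P=X[near&(X[...,2]>.006)&(X[...,2]<.014)];print("plate",cv2.minEnclosingCircle(P[:,:2].astype(np.float32)),len(P))
for g,nm in((a,"scene"),):
    Y=cloud(g);k=(np.hypot(Y[...,0]-.532,Y[...,1]+.12)<.05)
    w=k&(g["image"].min(-1)>170)&(Y[...,2]>.06)&(Y[...,2]<.14);Q=Y[w];print(nm,len(Q),Q.min(0).round(3) if len(Q) else "",Q.max(0).round(3) if len(Q) else "")
c=C["L"][0];k=np.hypot(X[...,0]-c[0],X[...,1]-c[1])<.04;print("L plate z",np.median(X[k&(X[...,2]>.015)][:,2]))
E
```

```text
down t 26.02 tcp [0.4856 0.2043 0.0485] F [-0.39  0.04 -0.09] T [ 0.059 -0.007  0.034] op 0.499 gf 0.0
gripped t 26.42 tcp [0.4852 0.2041 0.0484] F [-0.67 -0.19  4.65] T [-0.041  0.286  0.006] op 0.085 gf 39.6
lifted R t 29.18 tcp [0.4852 0.2041 0.175 ] F [-0.59  0.38 -4.32] T [ 0.018 -0.027 -0.009] op 0.085 gf 38.8
hold t 33.21 tcp [ 0.532  -0.12    0.1451] F [ 0.61  0.27 -3.73] T [-0.017 -0.001 -0.049] op 0.086 gf 38.8
[-0.07  0.37  0.27  1.96 -0.13  0.83  0.73] [ 0.0019  0.0019  0.0001  0.0006  0.0008 -0.0002  0.0006]
plate ((0.5286809206008911, -0.09847338497638702), 0.06962158530950546) 334
scene 172 [ 0.496 -0.132  0.116] [ 0.557 -0.083  0.124]
L plate z 0.02209002938148308
```

View pics/s4.png

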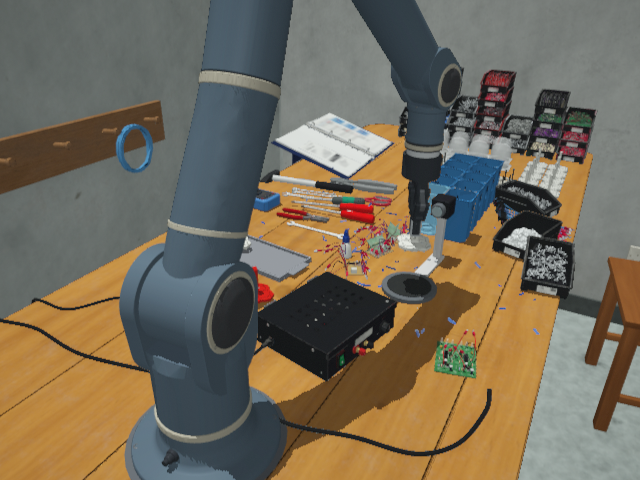

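The picture shows the cap hanging upright at (410,240), above the plate at (410,287) and beside the lens. The circle fit of the plate was spoiled by occlusion, so I check the centre in the first, unobstructed frame and hand in if it agrees.

```bash
python3 - <<'E'
from g import *
f=pickle.load(open("f0.pkl","rb"))["top"];X=cloud(f)
P=X[(np.hypot(X[...,0]-.532,X[...,1]+.12)<.066)&(X[...,2]>.0075)&(X[...,2]<.014)]
(c,r)=cv2.minEnclosingCircle(P[:,:2].astype(np.float32));print(c,r,len(P))
if np.hypot(c[0]-.532,c[1]+.12)<.01: st("final");print(robot.close_job())
E
```

```text
(0.532768726348877, -0.11873279511928558) 0.06559757143259048 921
final t 33.31 tcp [ 0.532 -0.12   0.145] F [-0.44  1.05 -4.21] T [-0.011  0.005  0.005] op 0.088 gf 38.8
the job is handed in; nothing more can be done
None
```

I weighed both caps. The lighter one (about 1.6 N) stands upright on the tray again, and the heavier one (about 4.4 N) is held over the middle of the inspection plate at lens height. I handed the job in at 33 s; no verdict came back.

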